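# Snap a sprung stop clip onto the drilling jig's guide bar

## Task

Take the orange sprung clip by its fin and press it straight down over the steel bar of the green drilling jig until its arms snap past the bar and it sits fully home, starting at least a clip's length clear of the yellow stop; press gently, for the bar is sprung and must not be forced down. Then slide the clip along the bar until it rests against the yellow stop without shifting the stop, let go of it with its fin upright, and leave everything else where it is.

Things in the scene. Friction and masses are not known exactly. Their poses are not given: they have to be found in the camera images.
- clip_grip (a point): Orange clip (74 mm tall, 36 wide in y, 30 long in x, 75 g), loose, on its feet. Point: middle of its fin, 55 mm above the feet; z up, x along the clip's length (lies along the bar when fitted, either way round). Fin 14 mm thick in y, 30 mm long, from 21 mm below the point to 19 above, white top band; under it a crown 8 mm thick. Fully home, this point is 40 mm above the bar's axis.
- clip_lips (a point): Midway between the clip's two lips, 47 mm below clip_grip. Two sprung steel arms hang from the crown and end in inward lips 16 mm apart, then flared feet 26 mm apart. The lips first touch the 22 mm bar when this point is 9 mm above the bar's axis, the push rises to some 12 N (friction varies), they pass the widest point at 0, and the crown rests on the bar at 7 mm below the axis.
- stand: Green base of the drilling jig, fixed, 100 x 270 x 12 mm, origin under its centre at bench level, z up, y along the bar. Slotted posts 24 mm thick, 145 mm tall at y = -118 and +118 mm hold the round steel bar between them, 22 mm thick, axis at x = 0, free from y = -104 to +104 mm.
- slot_mid (a point): Middle of the posts' slots, on the stand's centre, 98 mm above the bench. The bar (origin on its axis, axes as the stand's) is NOT at this height: it was set by hand in the slots, 16 mm below to 16 mm above this point, not measured, to be found by feel. It is held on springs of about 12 N per mm, so it gives a little when pressed; more than 24 N (2 mm) is forcing it.
- stop_face (a point): Yellow stop block (64 mm wide, 18 thick along the bar, 130 tall) around the bar. Point: middle of its face towards the stand's -y, 70 mm above the bench, axes as the stand's; the block lies on its +y side. Held by friction, it slides at about 14 N. The clip goes on the -y side; touching, clip_grip is 15 mm from this face along y.
- black_clip_mid (a point): A bystander: black clip for a thicker bar, 34 x 44 x 74 mm, two straight legs 32 mm tall 36 mm apart, under an 8 mm crown with a fin on top; this point is its centre, 37 mm up.
- paste_can: A bystander: closed can, 56 mm across, 75 mm tall; origin under its centre.
- mug: A bystander: blue mug, 80 mm across, 95 mm tall; origin under its centre.
- wrench: A bystander: steel spanner, 180 mm long, lying flat; origin under its middle.
- driver: A bystander: screwdriver with red handle, 200 mm long, lying; origin under its middle.
- wood_block: A bystander: wood block 90 x 140 x 45 mm; origin under its centre.
- offcut: A bystander: dark steel bar offcut 120 x 35 x 20 mm; origin under its centre.
Not all that is in view belongs to the job. Leave any purple or red look-alike of the part that bears clip_grip alone.

How it is judged (in metres and radians):
On the way, in this order (a step that is already met when the one before it is completed fails the run):
1. the clip is snapped fully home on the bar, at least 20 mm clear of the stop's face (z of clip_grip in the frame of bar between 0.036 and 0.043 m and x of clip_grip in the frame of bar between -0.012 and 0.012 m and y of clip_grip in the frame of bar between -0.1 and 0.1 m and angle between the x axis of clip_grip and the y axis of stand, either way round below 0.12 rad and y of clip_grip in the frame of stop_face below -0.035 m), for 0.1 s.
2. still on the bar, the clip is slid against the stop (z of clip_grip in the frame of bar between 0.036 and 0.043 m and x of clip_grip in the frame of bar between -0.012 and 0.012 m and y of clip_grip in the frame of bar between -0.1 and 0.1 m and angle between the x axis of clip_grip and the y axis of stand, either way round below 0.12 rad and y of clip_grip in the frame of stop_face above -0.0175 m), for 0.1 s.
At the end, for the whole second after the job is handed in: The clip is fully home on the bar (crown within 3 mm of it), in line with it within 0.12 rad, fin upright within 0.25 rad, its end within 2.5 mm of the stop's face, released and at rest (all of step 2 and y of clip_grip in the frame of stop_face below -0.0125 m and angle between clip_grip's own z axis and vertical below 0.25 rad and linear speed of clip below 0.01 m/s); the robot touches nothing.
It fails at once if the bar is pressed down (or pulled) more than 2 mm, that is with more than 24 N (distance of bar from where it was at the start of the episode above 0.002 m).
It fails at once if the stop is shifted by more than 2.5 mm (distance of stop_face from where it was at the start of the episode above 0.0025 m).
It fails at once if a bystander is moved by more than 30 mm (distance of any of black_clip_mid, paste_can, mug, wrench, driver, wood_block, offcut from where it was at the start of the episode above 0.03 m).
It also fails if it takes over 56 s, if anything falls off the work surface, if the arm or the gripper's body presses on something with over 40 N, if the wrist force passes 120 N, or if a joint passes its speed limit or range.

## Robot

A 6-joint arm with a two-finger parallel gripper is mounted at the origin on the work surface. World frame = base frame: x ahead of the robot, y to its left, z up, the work surface at z = 0. Lengths are in mm, angles in degrees, forces in N, time in s.
With the tool pointing down it reaches from about 300 to 850 mm from the base axis. Payload 4.2 kg.
Tool frame: the origin (TCP) lies at the very end of the fingers, on their centre line; the grasp point (between the pads) lies 19 mm behind it; x points along the fingers, z is the direction in which the jaws open and shut, and the axes are right-handed (so a half turn about x gives the same grasp; the last joint's range is limited). The gripper opens to 91 mm and grips with 3 to 60 N. Pads are 32 mm wide; open, the fingers measure 118 mm over their backs; the gripper's body (76 mm by 178 mm) begins 60 mm behind the grasp point.
Start: joints at [-77.063, 18.312, 89.639, -0, 72.044, -1.146], TCP at [139.918, -557.733, 213.976] pointing down, gripper open.
Joint ranges: [-177.97, 177.97], [-48.28, 115.42], [12.27, 149.76], [-77.06, 257.06], [2.81, 150.46], [-146.56, 146.56]. Speed limits (degrees/s): [147.25, 147.25, 180, 180, 180, 180].

## Interface

Orientations are given as [roll, pitch, yaw] about the fixed x, y, z axes, in that order (R = Rz(yaw) Ry(pitch) Rx(roll)).
In Python, from workcell import state, grab_frame, camera_info, env, search_frame, place_of gives the robot as it stands.
- The arm moves only by the tool drive_tool, never from a script. Its argument "plan" is a list of rows, each a list of 7 numbers: the turn, a rotation vector about the world's x, y, z in degrees, then the shift along the world's x, y, z in mm, then the finger opening in mm, from 0 to 91.2. In form: [[wx, wy, wz, dx, dy, dz, jaw], ...]. A call has 1 to 10 rows; each row is the pose to reach, as a shift and turn from the pose measured when the call began; what a row does not reach only later rows make up. A row lasts 1/8 s, in which the tool goes at most 62.5 mm and 10.7 degrees, less where a joint would pass 70% of its speed; a pose out of reach is approached as far as the arm can. A call with a gripper value outside its range is refused whole. The fingers move at their own pace and stop on an object; "grip_force" is the grip in N (left out, the last holds). Time passes only in rows, so rows that repeat a pose let the fingers close. It gives the time, the measured TCP pose, the force and the opening at its end, in the units of the state.
- state(): the state, without advancing time (a new reading comes with each control period).
- grab_frame(name): name is "scene" or "top"; returns the picture (480x640x3 uint8, red, green, blue); there is no depth.
- camera_info(name): a dict with "intrinsics" (3x3 intrinsics, pixels), "origin" and "orientation" of the camera in the world. Camera axes: x right, y down, z forward; pixel columns grow to the right and rows downward; lengths in mm; the calibration is good to about 2 mm. A picture is of the moment at which its call begins. camera_info takes no time and is no camera call.
- env.job_done(): hands the job in, once; it reports no verdict.
Trained networks look in the newest picture that a camera, given by its name, has taken for a name from the list of things; names that differ only in an ending like _2 or _b are one class to them, and where a whole thing is asked for, a point or a joint stands for the part that bears it (a point fixed in the world has none). Each returns a list of dicts, best first, with "p" (0 to 1); they miss things now and then, are a little off and sometimes report something else, mostly with a low value. They report only what shows in the picture. A call takes as long as a camera call. They do not tell look-alikes from the thing itself.
- search_frame(camera, label): "rect" ([left, top, right, bottom] as shares, 0 to 1, of the picture: columns of its width, rows of its height, round what is visible of it).
- place_of(camera, label): "location" ([column, row] as shares, 0 to 1, of the picture: columns of its width, rows of its height: a listed point, or the origin of a listed thing).
The state is a dict: "time_s": time; "qpos": joint angles; "qvel": joint speeds; "effort": joint torques, N m; "ee_pos": TCP position; "ee_rot": TCP orientation; "force": force on the tool from outside, world axes, zero at the start; "torque": the same for the moment, N m; "gripper_width": finger opening in mm.
Only numpy, scipy, OpenCV 4.12 (cv2) and the standard library are available. Lean on these libraries where they do the work, as an engineer would, in place of code of your own. Each camera call takes 0.05 s, during which the arm holds its last target. There are 200 camera calls.

## Working session

There is one attempt and no reset: what is moved stays moved. The work goes in short steps, Python scripts to look and compute and a tool call to move; the robot and the scene stay as the last step left them, time stands still between calls to the robot, and variables do not carry over. Pictures are saved under pics/ and viewed, about 8 in all and at most 12, crops included, and the job is handed in when it is done.

Besides the shell and the picture viewer there is one more tool, called after "Call:" by a JSON object that holds its "method" and its "body", one argument or row to a line. drive_tool: Moves the arm, as the interface text tells. Its arguments: {"type":"object","properties":{"plan":{"type":"array"},"grip_force":{"type":"number"}},"required":["plan"]}

```bash
mkdir -p pics; cat > h.py <<'E'
import numpy as np,cv2
from workcell import *
def save(cam,fn):
    im=grab_frame(cam); cv2.imwrite('pics/'+fn,im[:,:,::-1]); return im
def cam(n):
    c=camera_info(n); return np.array(c['intrinsics']),np.array(c['origin'],float),c['orientation']
E
python3 - <<'E'
from h import *
for n in('scene','top'):
    save(n,n+'1.png'); print(camera_info(n))
    for l in('clip_grip','clip_lips','stand','slot_mid','stop_face','black_clip_mid'):
        print(n,l,[(round(d['p'],2),[round(float(a*b),1) for a,b in zip(d['location'],(640,480))]) for d in place_of(n,l)])
print(state())
a=cv2.imread('pics/scene1.png')
E
```

```text
{'intrinsics': array([[578.71485188,   0.        , 321.93002602],
       [  0.        , 578.71485188, 237.78052544],
       [  0.        ,   0.        ,   1.        ]]), 'origin': array([1264.06470114,  341.22169872, 1101.76482489]), 'orientation': array([-144.52863351,    0.7171208 ,  117.4184531 ])}
scene clip_grip [(0.83, [237.1, 212.4]), (0.72, [260.3, 224.1]), (0.63, [243.6, 182.6])]
scene clip_lips [(0.94, [265.6, 238.5]), (0.93, [248.6, 197.6]), (0.62, [234.8, 219.3])]
scene stand [(0.6, [398.7, 249.6]), (0.32, [292.0, 302.7])]
scene slot_mid [(0.87, [404.5, 222.6]), (0.33, [290.3, 183.2])]
scene stop_face [(0.81, [425.8, 240.8])]
scene black_clip_mid [(0.81, [292.4, 184.6]), (0.7, [236.6, 210.3])]
{'intrinsics': array([[444.0329517 ,   0.        , 317.36925113],
       [  0.        , 444.0329517 , 240.71686709],
       [  0.        ,   0.        ,   1.        ]]), 'origin': array([ 408.39015961,   13.84477793, 1201.07022879]), 'orientation': array([-170.08651299,   -1.29386509,  -91.58098692])}
top clip_grip [(0.7, [398.7, 228.6]), (0.5, [405.5, 257.8]), (0.46, [365.3, 229.0]
[... 259 characters left out ...]
_clip_mid [(0.54, [370.1, 282.5]), (0.51, [253.1, 273.1])]
{'time_s': 0.7, 'qpos': array([-7.70620020e+01,  1.83086558e+01,  8.96394012e+01, -1.31622003e-03,
        7.20419974e+01, -1.14662342e+00]), 'qvel': array([-0.06952023,  0.05282082,  0.11520041, -0.06323285,  0.01341923,
        0.03744775]), 'effort': array([ 1.23299247e-03, -4.12228775e+01, -2.32192755e+01,  7.31701870e-02,
        3.76172794e-02, -1.56871849e-06]), 'ee_pos': array([ 139.92026433, -557.7372695 ,  214.00575569]), 'ee_rot': array([ -8.32250258,  89.98997589, -84.23747546]), 'force': array([ 0.35603357,  0.8027382 , -0.55025274]), 'torque': array([0.00145719, 0.033187  , 0.0244842 ]), 'gripper_width': 91.17208766376}
```

View pics/scene1.png

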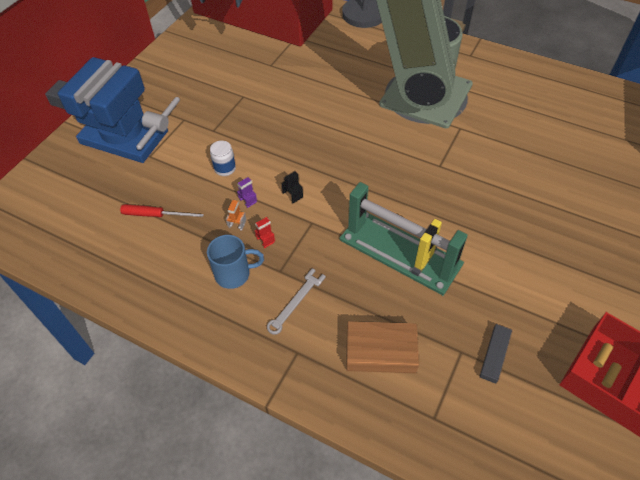

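View pics/top1.png

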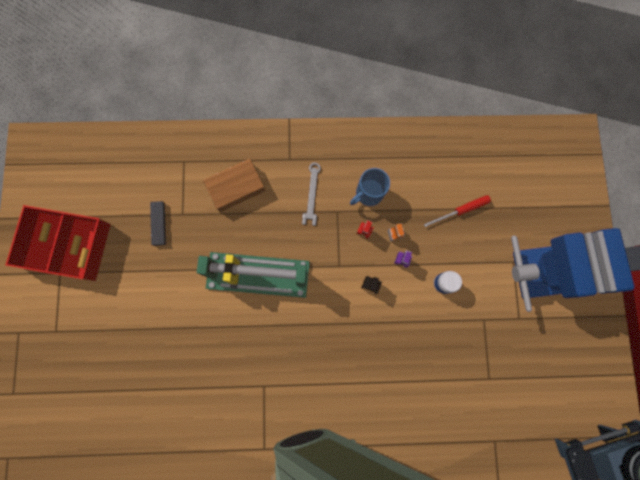

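The scene picture shows three candidates: orange at (236,213), purple at (247,192) and red at (265,232). In the top picture they are at (398,231), (403,258) and (365,229). Only the orange one fits the description. An enlarged crop should confirm it and show the fin's direction.

```bash
cat >> h.py <<'E'
from scipy.spatial.transform import Rotation as R
def ray(n,uv):
    K,o,e=cam(n); M=R.from_euler('xyz',e,degrees=True).as_matrix()
    d=M@np.linalg.inv(K)@np.array([uv[0],uv[1],1.]); return o,d/np.linalg.norm(d)
def proj(n,P):
    K,o,e=cam(n); M=R.from_euler('xyz',e,degrees=True).as_matrix()
    p=K@M.T@(np.array(P,float)-o); return p[:2]/p[2]
def tri(a,b):
    A=np.zeros((3,3));v=np.zeros(3);ds=[]
    for n,uv in(('scene',a),('top',b)):
        o,d=ray(n,uv);Q=np.eye(3)-np.outer(d,d);A+=Q;v+=Q@o;ds.append((o,Q))
    p=np.linalg.solve(A,v); return p.round(1),[round(float(np.linalg.norm(Q@(p-o))),1) for o,Q in ds]
def onz(n,uv,z):
    o,d=ray(n,uv); return (o+d*(z-o[2])/d[2]).round(1)
E
python3 - <<'E'
from h import *
print('clip',tri((237.1,212.4),(398.7,228.6)))
print('slot',tri((404.5,222.6),(255.7,273.1)))
print('stop',tri((425.8,240.8),(233.9,270.7)))
s=cv2.imread('pics/scene1.png');t=cv2.imread('pics/top1.png')
f=lambda im,x,y,w,h,k:cv2.resize(im[y:y+h,x:x+w],None,fx=k,fy=k,interpolation=cv2.INTER_CUBIC)
a=f(s,205,170,80,80,5/1.);b=f(t,355,210,66.__int__(),66,6);b=cv2.resize(b,(400,400))
c=f(s,330,170,144,108,400/144);d=f(t,190,240,132,50,400/132); 
row=np.zeros((300,800,3),np.uint8);row[:,:400]=c[:300];row[:d.shape[0],400:]=d
cv2.imwrite('pics/crop.png',cv2.resize(np.vstack([np.hstack([a,b]),row]),(686,600)) if 0 else np.vstack([np.hstack([a,b])[:300+0],row]))
E
```

```text
File "<stdin>", line 7
    a=f(s,205,170,80,80,5/1.);b=f(t,355,210,66.__int__(),66,6);b=cv2.resize(b,(400,400))
                                              ^
SyntaxError: invalid decimal literal
```

```bash
python3 - <<'E'
from h import *
print('clip',tri((237.1,212.4),(398.7,228.6)))
print('slot',tri((404.5,222.6),(255.7,273.1)))
print('stop',tri((425.8,240.8),(233.9,270.7)))
s=cv2.imread('pics/scene1.png');t=cv2.imread('pics/top1.png')
f=lambda im,x,y,w,h,W,H:cv2.resize(im[y:y+h,x:x+w],(W,H),interpolation=cv2.INTER_CUBIC)
cv2.imwrite('pics/crop.png',np.vstack([np.hstack([f(s,205,180,80,60,400,300),f(t,355,215,64,48,400,300)]),np.hstack([f(s,330,175,144,108,400,300),f(t,190,230,132,99,400,300)])]))
E
```

```text
clip (array([ 633.1, -227.9,   53.7]), [6.2, 6.2])
slot (array([521.5, 140.5, 101.4]), [2.0, 2.0])
stop (array([531.2, 196.8,  81.6]), [1.3, 1.3])
```

View pics/crop.png

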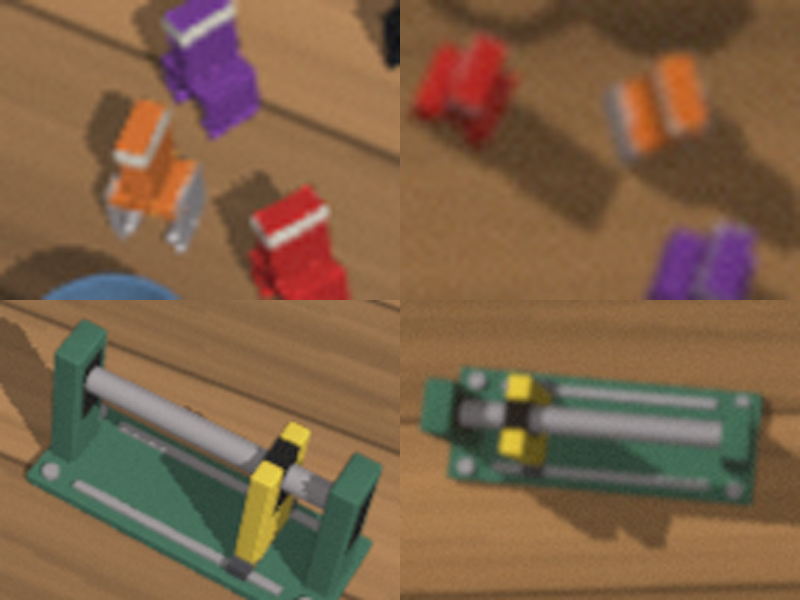

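Orange sits on the steel-armed clip at (236,213) in the scene picture, so it is the target; purple and red are decoys. The stop is at the jig's world +y end, with the free bar on the -y side. I'll fit simple box models to the colour masks to get the poses.

```bash
cat > fit.py <<'E'
from h import *
from scipy.optimize import minimize
U=4
def corners(b):
    x0,x1,y0,y1,z0,z1=b
    return np.array([[x,y,z] for x in(x0,x1) for y in(y0,y1) for z in(z0,z1)],float)
def mask(n,pose,boxes,roi):
    x0,y0,w,h=roi;m=np.zeros((h*U,w*U),np.uint8)
    c,s=np.cos(pose[2]),np.sin(pose[2]);M=np.array([[c,-s,0],[s,c,0],[0,0,1]])
    for b in boxes:
        P=corners(b)@M.T+[pose[0],pose[1],0]
        q=np.array([proj(n,p) for p in P]);q=(q-[x0,y0]+.5)*U-.5
        cv2.fillConvexPoly(m,np.round(cv2.convexHull(q.astype(np.float32))*16).astype(np.int32),1,shift=4)
    return m>0
def fit(files,rois,isin,isout,boxes,p0,step):
    D={}
    for n in files:
        x0,y0,w,h=rois[n];im=cv2.imread(files[n])[y0:y0+h,x0:x0+w]
        im=cv2.resize(im,None,fx=U,fy=U,interpolation=cv2.INTER_CUBIC);hsv=cv2.cvtColor(im,cv2.COLOR_BGR2HSV).astype(int)
        D[n]=(isin(hsv),isout(hsv))
    def cost(p):
        t=0
        for n in D:
            m=mask(n,p,boxes,rois[n]);t+=(D[n][0]&~m).sum()+(D[n][1]&m).sum()
        return t/U/U
    best=None
    for s in(1,.4):
        r=minimize(cost,p0,method='Nelder-Mead',options=dict(initial_simplex=np.array([p0]+[np.array(p0)+np.eye(3)[i]*step[i]*s for i in range(3)]),xatol=.02,fatol=.1));p0=r.x
    return r.x,r.fun,{n:(round(D[n][0].sum()/U/U),) for n in D}
E
cat > f1.py <<'E'
from fit import *
F={n:f'pics/{n}1.png' for n in('scene','top')}
H=lambda h:h[...,0];S=lambda h:h[...,1];V=lambda h:h[...,2]
green=lambda h:(H(h)>55)&(H(h)<100)&(S(h)>70)&(V(h)>25)
wood=lambda h:(H(h)<25)&(S(h)>70)&(S(h)<190)
st=[(-50,50,-135,135,0,12),(-32,32,-130,-106,0,145),(-32,32,106,130,0,145)]
for only in(F,{'scene':F['scene']},{'top':F['top']}):
  for hw in(20,26,32):
    for i in(1,2): st[i]=(-hw,hw)+st[i][2:]
    r=fit(only,{'scene':(320,165,160,140),'top':(185,235,140,75)},green,wood,st,[521,140,0.0],[15,15,.06])
    print(list(only),hw,r)
oran=lambda h:(H(h)>3)&(H(h)<16)&(S(h)>185)&(V(h)>110)
wo=lambda h:(H(h)<25)&(S(h)>70)&(S(h)<170)
cl=[(-15,15,-7,7,34,70),(-15,15,-18,18,26,34)]
for only in(F,{'scene':F['scene']},{'top':F['top']}):
  for y0 in(-.9,-1.9,-.3):
    r=fit(only,{'scene':(222,195,27,40),'top':(382,215,28,28)},oran,wo,cl,[633,-228,y0],[8,8,.3])
    print('clip',list(only),y0,r)
E
python3 f1.py
```

```text
Traceback (most recent call last):
  File "f1.py", line 10, in <module>
    r=fit(only,{'scene':(320,165,160,140),'top':(185,235,140,75)},green,wood,st,[521,140,0.0],[15,15,.06])
  File "fit.py", line 28, in fit
    r=minimize(cost,p0,method='Nelder-Mead',options=dict(initial_simplex=np.array([p0]+[np.array(p0)+np.eye(3)[i]*step[i]*s for i in range(3)]),xatol=.02,fatol=.1));p0=r.x
  File "fit.py", line 24, in cost
    m=mask(n,p,boxes,rois[n]);t+=(D[n][0]&~m).sum()+(D[n][1]&m).sum()
  File "fit.py", line 12, in mask
    q=np.array([proj(n,p) for p in P]);q=(q-[x0,y0]+.5)*U-.5
                ~~~~^^^^^
  File "h.py", line 12, in proj
    K,o,e=cam(n); M=R.from_euler('xyz',e,degrees=True).as_matrix()
          ~~~^^^
  File "h.py", line 6, in cam
    c=camera_info(n); return np.array(c['intrinsics']),np.array(c['origin'],float),c['orientation']
ValueError: time passes only in moves, steps and waits
```

```bash
sed -i 's/^import numpy as np,cv2/import numpy as np,cv2,functools/; s/^def cam(n)/@functools.cache\ndef cam(n)/' h.py; time python3 f1.py
```

```text
['scene', 'top'] 20 (array([ 5.27899899e+02,  1.44870462e+02, -1.17732170e-01]), np.float64(776.625), {'scene': (3746,), 'top': (1269,)})
['scene', 'top'] 26 (array([ 5.27987204e+02,  1.44476500e+02, -1.11180259e-01]), np.float64(956.125), {'scene': (3746,), 'top': (1269,)})
['scene', 'top'] 32 (array([ 5.27940764e+02,  1.44559846e+02, -1.07999825e-01]), np.float64(1151.3125), {'scene': (3746,), 'top': (1269,)})
['scene'] 20 (array([ 5.26492575e+02,  1.44806328e+02, -1.15472489e-01]), np.float64(500.125), {'scene': (3746,)})
['scene'] 26 (array([ 5.26320450e+02,  1.45006911e+02, -1.10966005e-01]), np.float64(630.625), {'scene': (3746,)})
['scene'] 32 (array([ 5.26641052e+02,  1.44544057e+02, -1.10171339e-01]), np.float64(776.625), {'scene': (3746,)})
['top'] 20 (array([ 5.28370716e+02,  1.43744388e+02, -1.17239367e-01]), np.float64(250.5), {'top': (1269,)})
['top'] 26 (array([ 5.28270839e+02,  1.43640306e+02, -1.15929727e-01]), np.float64(300.9375), {'top': (1269,)})
['top'] 32 (array([ 5.28597447e+02,  1.43463611e+02, -1.13809602e-01]), np.float64(355.625), {'top': (1269,)})
clip ['
[... 428 characters left out ...]
array([ 626.56680369, -234.20320195,   -0.83745217]), np.float64(90.125), {'scene': (147,)})
clip ['scene'] -1.9 (array([ 629.74932368, -230.65816041,   -2.55098936]), np.float64(69.375), {'scene': (147,)})
clip ['scene'] -0.3 (array([ 6.29943632e+02, -2.31155490e+02,  5.93170415e-01]), np.float64(69.875), {'scene': (147,)})
clip ['top'] -0.9 (array([ 631.78467616, -228.25891625,   -0.71511215]), np.float64(82.375), {'top': (67,)})
clip ['top'] -1.9 (array([ 633.24835614, -231.74575706,   -2.42334255]), np.float64(68.5), {'top': (67,)})
clip ['top'] -0.3 (array([ 6.30797490e+02, -2.30081303e+02,  3.74648497e-01]), np.float64(73.5625), {'top': (67,)})
real	0m10.372s
user	0m9.820s
sys	0m0.220s
```

```bash
cat > ov.py <<'E'
from fit import *
st=[(-50,50,-135,135,0,12),(-20,20,-130,-106,0,145),(-20,20,106,130,0,145)]
cl=[(-15,15,-7,7,34,74),(-15,15,-18,18,26,34)]
def tile(n,pose,boxes,x,y,w,h,col=(255,0,255)):
    k=400/w;im=cv2.resize(cv2.imread(f'pics/{n}1.png')[y:y+h,x:x+w],(400,300),interpolation=cv2.INTER_CUBIC)
    for b in boxes:
        c,s=np.cos(pose[2]),np.sin(pose[2]);P=corners(b)@np.array([[c,s,0],[-s,c,0],[0,0,1]])+[pose[0],pose[1],0]
        q=np.array([(proj(n,p)-[x,y]+.5)*k for p in P]).round().astype(int)
        for i in range(8):
            for j in range(i):
                if bin(i^j).count('1')==1: cv2.line(im,tuple(map(int,q[i])),tuple(map(int,q[j])),col,1)
    return im
if __name__=='__main__':
    c=[631,-230,.35];S=[527.7,144.5,-.115]
    cv2.imwrite('pics/ov.png',np.vstack([np.hstack([tile('scene',c,cl,215,190,48,36),tile('top',c,cl,380,215,40,30)]),np.hstack([tile('scene',S,st,330,175,144,108),tile('top',S,st,190,230,132,99)])]))
E
python3 ov.py
```

```text
(no output)
```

View pics/ov.png

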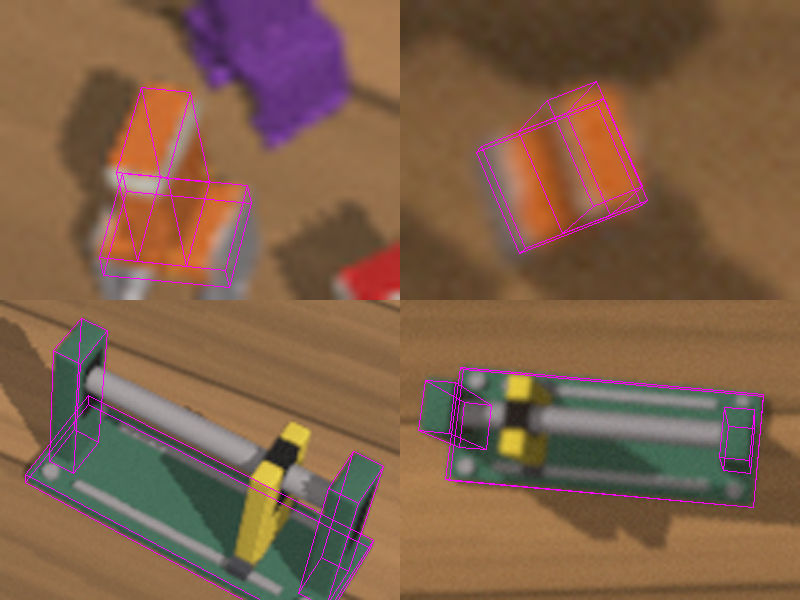

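The stand model matches closely. The clip model needs only a small shift. Next I'll work out the tool axes, the stop position and the turns needed.

```bash
python3 - <<'E'
from fit import *
from ov import st
s=state();M=R.from_euler('xyz',s['ee_rot'],degrees=True).as_matrix();print('tool axes cols\n',M.round(3), 'jaw dir deg',np.degrees(np.arctan2(M[1,2],M[0,2])))
S=np.array([527.7,144.5,-.115])
H=lambda h:h[...,0];Sa=lambda h:h[...,1];V=lambda h:h[...,2]
yel=lambda h:(H(h)>20)&(H(h)<34)&(Sa(h)>130)&(V(h)>80)
notb=lambda h:((H(h)>40)&(H(h)<100)&(Sa(h)>60)|(H(h)<20)&(Sa(h)>60))
for z0 in(12,20):
  for n in('scene','top'):
    ims=f'pics/{n}1.png';roi={'scene':(320,165,160,140),'top':(185,235,140,75)}[n]
    x0,y0,w,h=roi;im=cv2.imread(ims)[y0:y0+h,x0:x0+w];hs=cv2.cvtColor(cv2.resize(im,None,fx=4,fy=4,interpolation=cv2.INTER_CUBIC),cv2.COLOR_BGR2HSV).astype(int)
    a,b=yel(hs),notb(hs)
    r=[]
    for y in np.arange(40,65,.5):
        m=mask(n,S,[(-32,32,y,y+18,z0,130)],roi);r.append(((a&~m).sum()+(b&m).sum(),y))
    print(n,z0,sorted(r)[:3],a.sum())
# bar height: gray-bar rows in scene, compare with projected axis
E
```

```text
tool axes cols
 [[ 0.     0.97   0.243]
 [-0.     0.243 -0.97 ]
 [-1.    -0.     0.   ]] jaw dir deg -75.91497276009612
scene 12 [(np.int64(230), np.float64(50.5)), (np.int64(273), np.float64(51.0)), (np.int64(317), np.float64(50.0))] 8481
top 12 [(np.int64(508), np.float64(51.0)), (np.int64(514), np.float64(50.5)), (np.int64(522), np.float64(51.5))] 3910
scene 20 [(np.int64(251), np.float64(51.0)), (np.int64(272), np.float64(51.5)), (np.int64(293), np.float64(50.5))] 8481
top 20 [(np.int64(510), np.float64(50.5)), (np.int64(515), np.float64(51.0)), (np.int64(528), np.float64(50.0))] 3910
```

Call:
{"method": "drive_tool", "body": {
  "plan": [
    [0,0,1,49,33,0,45],
    [0,0,1,98,65,0,45],
    [0,0,2,147,98,-10,45],
    [0,0,2,196,130,-20,45],
    [0,0,2,245,163,-30,45],
    [0,0,3,294,196,-40,45],
    [0,0,3,343,228,-50,45],
    [0,0,4,392,261,-60,45],
    [0,0,4,440,293,-64,45],
    [0,0,4,486,325,-64,45]
  ],
  "grip_force": 35
}}

```text
time_s: 1.95
ee_pos: [627.3, -231.4, 149.4]
ee_rot: [-100.9, 90.0, -172.8]
force: [-0.5, -0.9, 0.5]
gripper_width: 44.8
```

Call:
{"method": "drive_tool", "body": {
  "plan": [
    [0,0,0,-1,-1,-30,45],
    [0,0,0,-1,-1,-58,45],
    [0,0,0,-1,-1,-60,45]
  ]
}}

```text
time_s: 2.33
ee_pos: [624.9, -231.6, 87.0]
ee_rot: [-125.9, 89.7, 162.2]
force: [-0.3, -0.3, 0.0]
gripper_width: 45.3
```

```bash
python3 - <<'E'
from h import *
s=save('scene','s2.png');t=save('top','t2.png');print(state()['ee_pos'])
f=lambda im,x,y,w,h:cv2.resize(im[y:y+h,x:x+w,::-1],(400,300),interpolation=cv2.INTER_CUBIC)
cv2.imwrite('pics/v2.png',np.hstack([f(s,197,175,80,60),f(t,360,205,80,60)]))
E
```

```text
[ 626.52406173 -232.60581922   89.8176253 ]
```

View pics/v2.png

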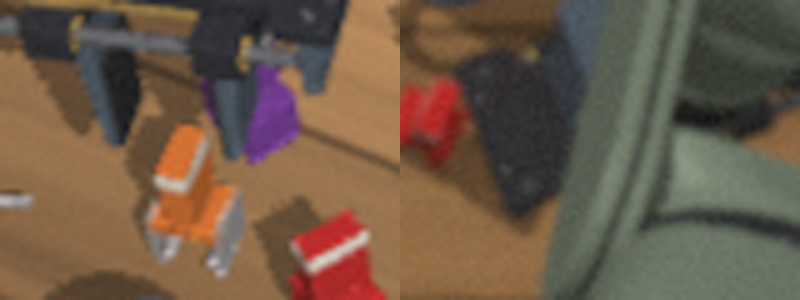

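The fingers straddle the orange fin: in the crop the tips are at about (118,140) and (235,155), with the fin top at (183,155). I'll descend and close.

Call:
{"method": "drive_tool", "body": {
  "plan": [
    [0,0,0,0,0,-25,45],
    [0,0,0,0,0,-48,45],
    [0,0,0,0,0,-51,45],
    [0,0,0,0,0,-51,25],
    [0,0,0,0,0,-51,14],
    [0,0,0,0,0,-51,8],
    [0,0,0,0,0,-51,8],
    [0,0,0,0,0,-51,8]
  ],
  "grip_force": 35
}}

```text
time_s: 3.42
ee_pos: [627.0, -232.8, 39.6]
ee_rot: [34.4, 89.9, -37.5]
force: [-1.6, -0.6, 3.7]
gripper_width: 13.9
```

Call:
{"method": "drive_tool", "body": {
  "plan": [
    [0,0,0,0,0,40,8],
    [0,0,0,0,0,90,8],
    [0,0,0,0,0,140,8],
    [0,0,0,0,0,175,8],
    [0,0,0,0,0,175,8],
    [0,0,0,0,0,175,8]
  ]
}}

```text
time_s: 4.18
ee_pos: [626.1, -232.5, 212.8]
ee_rot: [-119.6, 89.9, 168.5]
force: [0.1, 0.2, -0.9]
gripper_width: 13.7
```

```bash
python3 - <<'E'
from h import *
s=state();M=R.from_euler('xyz',s['ee_rot'],degrees=True).as_matrix()
print(s['ee_pos'],s['force'],s['gripper_width'],M.round(3),np.degrees(np.arctan2(M[1,2],M[0,2])))
E
```

```text
[ 626.09512073 -232.46019751  212.83096896] [ 0.12404913  0.20760522 -0.94611036] 13.68941433885761 [[-0.002  0.951  0.311]
 [ 0.     0.311 -0.951]
 [-1.    -0.002 -0.001]] -71.90859675664099
```

Call:
{"method": "drive_tool", "body": {
  "plan": [
    [0,0,8,-10,37,0,8],
    [0,0,16,-20,80,0,8],
    [0,0,25,-32,125,0,8],
    [0,0,34,-47,175,0,8],
    [0,0,43,-62,225,0,8],
    [0,0,51,-76,275,0,8],
    [0,0,58,-88,325,0,8],
    [0,0,65.3,-97,355,0,8],
    [0,0,65.3,-99.5,367,0,8],
    [0,0,65.3,-99.5,367,0,8]
  ]
}}

```text
time_s: 5.42
ee_pos: [526.2, 134.4, 211.7]
ee_rot: [-132.7, 89.8, -139.4]
force: [-0.6, 0.2, -0.2]
gripper_width: 13.7
```

Call:
{"method": "drive_tool", "body": {
  "plan": [
    [0,0,0,0,0,-20,8],
    [0,0,0,0,0,-40,8],
    [0,0,0,0,0,-42,8],
    [0,0,0,0,0,-42,8]
  ]
}}

```text
time_s: 5.92
ee_pos: [526.8, 133.6, 169.9]
ee_rot: [-126.9, 89.8, -133.7]
force: [0.7, 0.2, 0.1]
gripper_width: 13.9
```

```bash
python3 - <<'E'
from h import *
s=save('scene','s3.png');t=save('top','t3.png')
s_=state();M=R.from_euler('xyz',s_['ee_rot'],degrees=True).as_matrix()
print(s_['ee_pos'],s_['force'],s_['gripper_width'],M[:,0].round(4),np.degrees(np.arctan2(M[1,2],M[0,2])))
f=lambda im,x,y,w,h:cv2.resize(im[y:y+h,x:x+w,::-1],(400,300),interpolation=cv2.INTER_CUBIC)
cv2.imwrite('pics/v3.png',np.hstack([f(s,340,155,128,96),f(t,190,210,132,99)]))
E
```

```text
[526.97512934 134.07596155 170.50077211] [ 0.51576637 -0.23312535 -0.42303717] 13.880769936998906 [-0.0015 -0.0024 -1.    ] -6.708140715217975
```

View pics/v3.png

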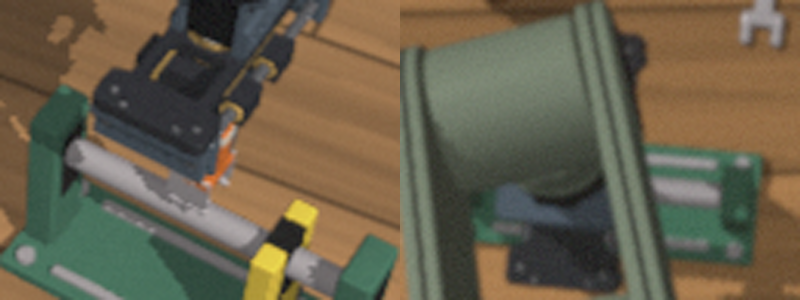

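The clip hangs over the bar, well clear of the stop. I'll feel downwards in short steps.

Call:
{"method": "drive_tool", "body": {
  "plan": [
    [0,0,0,0,0,-5,8],
    [0,0,0,0,0,-10,8],
    [0,0,0,0,0,-15,8],
    [0,0,0,0,0,-16,8],
    [0,0,0,0,0,-16,8]
  ]
}}

```text
time_s: 6.65
ee_pos: [526.9, 134.1, 154.4]
ee_rot: [-117.8, 89.8, -124.5]
force: [0.3, -0.2, -0.7]
gripper_width: 13.9
```

Call:
{"method": "drive_tool", "body": {
  "plan": [
    [0,0,0,0,0,-2,8],
    [0,0,0,0,0,-4,8],
    [0,0,0,0,0,-5,8],
    [0,0,0,0,0,-5,8]
  ]
}}

```text
time_s: 7.15
ee_pos: [526.9, 134.1, 149.3]
ee_rot: [-119.4, 89.8, -126.1]
force: [-0.2, -0.4, -0.1]
gripper_width: 13.8
```

Call:
{"method": "drive_tool", "body": {
  "plan": [
    [0,0,0,0,0,-2,8],
    [0,0,0,0,0,-4,8],
    [0,0,0,0,0,-5,8],
    [0,0,0,0,0,-5,8]
  ]
}}

```text
time_s: 7.65
ee_pos: [527.2, 134.2, 145.4]
ee_rot: [-99.1, 89.9, -105.8]
force: [-2.2, 0.2, 6.5]
gripper_width: 14.0
```

Call:
{"method": "drive_tool", "body": {
  "plan": [
    [0,0,0,0,0,-2,8],
    [0,0,0,0,0,-4,8],
    [0,0,0,0,0,-4,8],
    [0,0,0,0,0,-4,8]
  ]
}}

```text
time_s: 8.15
ee_pos: [527.4, 134.5, 142.9]
ee_rot: [-56.9, 89.9, -63.6]
force: [-2.7, -0.3, 8.7]
gripper_width: 14.2
```

Call:
{"method": "drive_tool", "body": {
  "plan": [
    [0,0,0,-0.8,0,-3,8],
    [0,0,0,-0.8,0,-4,8],
    [0,0,0,-0.8,0,-4.5,8],
    [0,0,0,-0.8,0,-4.5,8]
  ]
}}

```text
time_s: 8.65
ee_pos: [527.2, 134.9, 139.8]
ee_rot: [-1.9, 89.8, -8.6]
force: [-1.3, 0.5, 6.4]
gripper_width: 14.0
```

```bash
python3 - <<'E'
from h import *
s=state();M=R.from_euler('xyz',s['ee_rot'],degrees=True).as_matrix()
print(s['ee_pos'],s['force'],s['torque'],M[:,0].round(4),s['gripper_width'])
E
```

```text
[527.1532489  134.86136481 139.78041668] [-1.30866901  0.47346108  6.40854111] [0.03572578 0.2546271  0.00189273] [ 2.8e-03 -4.0e-04 -1.0e+00] 13.950089561261537
```

Call:
{"method": "drive_tool", "body": {
  "plan": [
    [0,0,0,-0.4,-0.3,-2,8],
    [0,0,0,-0.4,-0.3,-3,8],
    [0,0,0,-0.4,-0.3,-3.5,8],
    [0,0,0,-0.4,-0.3,-3.5,8]
  ]
}}

```text
time_s: 9.15
ee_pos: [526.8, 134.6, 135.8]
ee_rot: [-2.5, 89.8, -9.2]
force: [0.4, 0.3, -0.5]
gripper_width: 13.8
```

Call:
{"method": "drive_tool", "body": {
  "plan": [
    [0,0,0,0,0,-1,8],
    [0,0,0,0,0,-2,8],
    [0,0,0,0,0,-2,8],
    [0,0,0,0,0,-2,8]
  ]
}}

```text
time_s: 9.65
ee_pos: [526.7, 134.4, 133.3]
ee_rot: [-15.7, 89.9, -22.4]
force: [1.6, 0.2, -6.6]
gripper_width: 13.7
```

Call:
{"method": "drive_tool", "body": {
  "plan": [
    [0,0,0,0,0,-1,8],
    [0,0,0,0,0,-1.5,8],
    [0,0,0,0,0,-1.5,8],
    [0,0,0,0,0,-1.5,8]
  ]
}}

```text
time_s: 10.15
ee_pos: [526.7, 134.4, 131.9]
ee_rot: [-15.3, 89.9, -22.0]
force: [0.9, -0.7, -2.1]
gripper_width: 13.7
```

Call:
{"method": "drive_tool", "body": {
  "plan": [
    [0,0,0,0,0,-1,8],
    [0,0,0,0,0,-1.5,8],
    [0,0,0,0,0,-1.5,8],
    [0,0,0,0,0,-1.5,8]
  ]
}}

```text
time_s: 10.65
ee_pos: [526.8, 134.4, 131.3]
ee_rot: [-8.5, 89.8, -15.2]
force: [-2.1, -1.3, 5.7]
gripper_width: 13.9
```

Call:
{"method": "drive_tool", "body": {
  "plan": [
    [0,0,0,0,0,-1,8],
    [0,0,0,0,0,-2,8],
    [0,0,0,0,0,-2,8]
  ]
}}

```text
time_s: 11.02
ee_pos: [526.8, 134.4, 130.9]
ee_rot: [-1.1, 89.8, -7.8]
force: [-2.6, -2.3, 10.3]
gripper_width: 13.9
```

It's snapped home: the bar's springs now answer at about 12 N/mm. I'll take the load off and slide along the bar.

Call:
{"method": "drive_tool", "body": {
  "plan": [
    [0,0,0,0,0,0.8,8],
    [0,0,0,0.5,4,0.8,8],
    [0,0,0,1,9,0.8,8],
    [0,0,0,1.6,14,0.8,8],
    [0,0,0,2.2,19,0.8,8],
    [0,0,0,2.8,24,0.8,8],
    [0,0,0,3.4,30,0.8,8],
    [0,0,0,3.4,30,0.8,8]
  ]
}}

```text
time_s: 12.02
ee_pos: [530.4, 165.5, 131.7]
ee_rot: [21.0, 89.8, 14.3]
force: [0.2, 0.6, 1.7]
gripper_width: 13.6
```

```bash
python3 - <<'E'
from h import *
s=save('scene','s4.png');st=state();print(st['ee_pos'],st['force'])
cv2.imwrite('pics/v4.png',cv2.resize(s[165:255,370:490,::-1],(800,600),interpolation=cv2.INTER_CUBIC))
E
```

```text
[530.41672544 165.52592422 131.73750257] [ 0.83826821  0.75369963 -0.21691914]
```

View pics/v4.png

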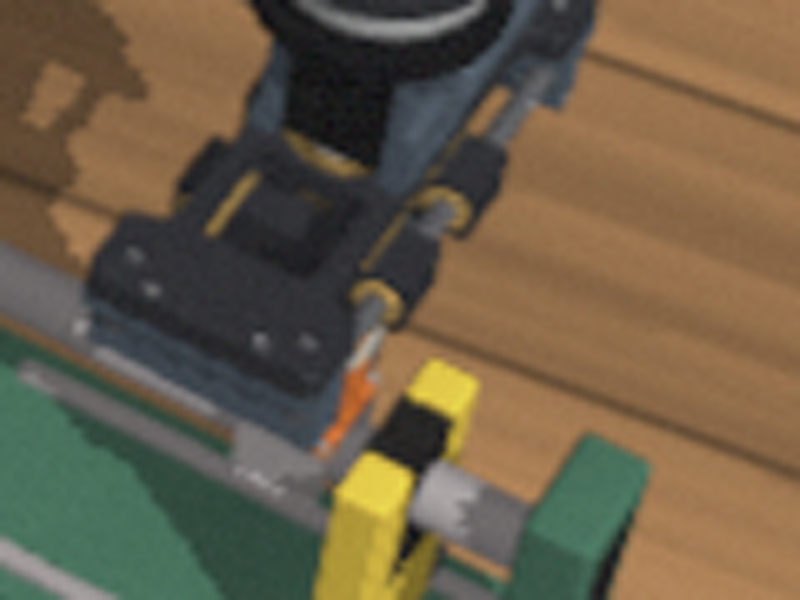

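Call:
{"method": "drive_tool", "body": {
  "plan": [
    [0,0,0,0.2,2,0,8],
    [0,0,0,0.5,4,0,8],
    [0,0,0,0.7,6,0,8],
    [0,0,0,0.7,6,0,8]
  ]
}}

```text
time_s: 12.58
ee_pos: [531.1, 171.6, 131.7]
ee_rot: [25.9, 89.7, 19.2]
force: [0.2, -1.8, 0.6]
gripper_width: 13.7
```

Call:
{"method": "drive_tool", "body": {
  "plan": [
    [0,0,0,0.1,1,0,8],
    [0,0,0,0.2,1.5,0,8],
    [0,0,0,0.2,1.5,0,8]
  ]
}}

```text
time_s: 12.95
ee_pos: [531.3, 173.2, 131.7]
ee_rot: [26.4, 89.7, 19.7]
force: [0.2, -1.8, 1.3]
gripper_width: 14.0
```

Call:
{"method": "drive_tool", "body": {
  "plan": [
    [0,0,0,0.1,1,0,8],
    [0,0,0,0.1,1,0,8],
    [0,0,0,0.1,1,0,8]
  ]
}}

```text
time_s: 13.32
ee_pos: [531.4, 174.3, 131.7]
ee_rot: [28.3, 89.7, 21.6]
force: [0.1, -1.8, 1.1]
gripper_width: 14.3
```

Friction is about 1.8 N and there's no contact yet, so I'll continue in 1 mm steps.

Call:
{"method": "drive_tool", "body": {
  "plan": [
    [0,0,0,0.1,1,0,8],
    [0,0,0,0.1,1,0,8],
    [0,0,0,0.1,1,0,8]
  ]
}}

```text
time_s: 13.7
ee_pos: [531.5, 175.3, 131.7]
ee_rot: [30.1, 89.7, 23.3]
force: [1.8, -1.7, 0.1]
gripper_width: 13.6
```

Call:
{"method": "drive_tool", "body": {
  "plan": [
    [0,0,0,0.1,1,0,8],
    [0,0,0,0.1,1,0,8],
    [0,0,0,0.1,1,0,8]
  ]
}}

```text
time_s: 14.08
ee_pos: [531.6, 175.7, 131.7]
ee_rot: [13.6, 89.8, 7.0]
force: [0.2, -5.8, 2.0]
gripper_width: 14.1
```

Call:
{"method": "drive_tool", "body": {
  "plan": [
    [0,0,0,0.1,1.2,0,8],
    [0,0,0,0.1,1.2,0,8],
    [0,0,0,0.1,1.2,0,8]
  ]
}}

```text
time_s: 14.45
ee_pos: [531.5, 175.7, 131.7]
ee_rot: [-18.5, 89.8, -25.2]
force: [-0.0, -6.9, 2.9]
gripper_width: 13.8
```

Call:
{"method": "drive_tool", "body": {
  "plan": [
    [0,0,0,0,0,0,13],
    [0,0,0,0,0,0,20],
    [0,0,0,0,0,0,35],
    [0,0,0,0,0,0,35],
    [0,0,0,0,0,15,35],
    [0,0,0,0,0,40,35],
    [0,0,0,0,0,80,35],
    [0,0,0,0,0,120,35],
    [0,0,0,-20,-40,120,35],
    [0,0,0,-40,-90,120,35]
  ]
}}

```text
time_s: 15.7
ee_pos: [491.7, 85.5, 253.4]
ee_rot: [-3.9, 89.6, -10.4]
force: [0.0, -0.2, -0.7]
gripper_width: 35.3
```

Call:
{"method": "drive_tool", "body": {
  "plan": [
    [0,0,0,-20,-60,0,35],
    [0,0,0,-40,-120,0,35],
    [0,0,0,-60,-180,0,35],
    [0,0,0,-60,-180,0,35],
    [0,0,0,-60,-180,0,35]
  ]
}}

```text
time_s: 16.32
ee_pos: [431.9, -94.4, 254.2]
ee_rot: [1.4, 89.5, -5.2]
force: [0.9, 0.4, 0.4]
gripper_width: 34.9
```

```bash
python3 - <<'E'
from h import *
s=save('scene','s5.png');t=save('top','t5.png');st=state();print(st['ee_pos'],st['force'],st['time_s'])
f=lambda im,x,y,w,h:cv2.resize(im[y:y+h,x:x+w,::-1],(400,400),interpolation=cv2.INTER_CUBIC)
cv2.imwrite('pics/v5.png',np.hstack([f(s,380,185,80,80),f(t,200,235,70,70)]))
for n in('scene','top'):
    a=cv2.imread(f'pics/{n}5.png' if 0 else f'pics/{n[0]}5.png').astype(int);b=cv2.imread(f'pics/{n}1.png').astype(int)
    hs=lambda im:cv2.cvtColor(im.astype(np.uint8),cv2.COLOR_BGR2HSV)
    for im in(b,a):
        h=hs(im);m=(h[...,0]>20)&(h[...,0]<34)&(h[...,1]>130)&(h[...,2]>80)
        r=np.zeros_like(m); x,y,w,hh={'scene':(395,200,60,90),'top':(215,245,35,50)}[n];r[y:y+hh,x:x+w]=1
        v,u=np.nonzero(m&r);print(n,len(u),u.max(),v.max(),v.min())
S=np.array([527.7,144.5]);
for d in place_of('scene','clip_grip'):print(d)
p=S+35.8*np.array([.1147,.9934]);print('expected px',proj('scene',[*p,147.6])/[640,480],proj('top',[*p,147.6])/[640,480])
for d in place_of('top','clip_grip'):print(d)
E
```

```text
[432.20617629 -93.43390742 253.77734565] [-0.36511776 -0.68257722 -0.09604461] 16.425
scene 535 441 269 219
scene 537 441 269 219
top 243 239 283 254
top 201 237 283 254
{'location': [0.3753, 0.3829], 'p': 0.92}
{'location': [0.6633, 0.4637], 'p': 0.91}
{'location': [0.4105, 0.4667], 'p': 0.8}
{'location': [0.2606, 0.4556], 'p': 0.54}
expected px [0.65890541 0.45749234] [0.36866388 0.55735057]
{'location': [0.3683, 0.556], 'p': 0.68}
{'location': [0.6372, 0.5381], 'p': 0.53}
{'location': [0.7133, 0.4408], 'p': 0.29}
```

View pics/v5.png

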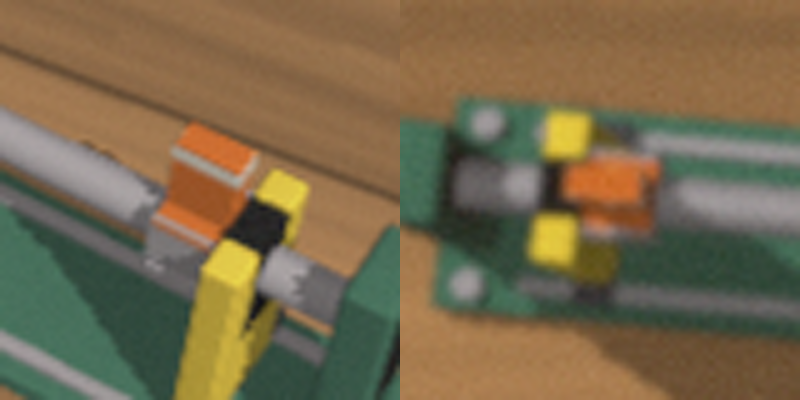

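The clip sits upright on the bar against the stop, the stop's pixels haven't moved in the scene picture, and the gripper is clear. I'll hand the job in.

```bash
python3 -c "
from workcell import env
print(env.job_done())"
```

```text
the job is handed in; nothing more can be done
None
```

The orange clip is snapped home on the bar and rests against the yellow stop, released with its fin upright. I handed the job in at about 16.4 s; no verdict is reported.

- **Snap:** I pressed it down about 41 mm clear of the stop. The highest push I read while the arms went over the bar was about 9 N. The last press onto the crown read 10.3 N, against the 24 N limit. The bar then pushed back at about 12 N per mm, which shows the crown is resting on it.
- **Slide:** Friction was about 2 N. Contact with the stop showed as 6–7 N with no further movement, below the 14 N at which the stop slides.
- **Last checks:** The stop's outline in the scene camera is unchanged to the pixel. The networks place the clip within 1 pixel (top) and 4 pixels (scene) of the expected spot, and the gripper is well clear.
- **Less certain:** The top camera counts fewer yellow pixels on the stop than before (201 instead of 243). I put that down to the clip covering part of it. I did not measure the final gap to the stop separately, nor the bystanders' positions after the job. I felt no contact with anything but the clip.

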